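Scrape the leftover dial blanks off the sloping tray into its cup

ROBOT

A 6-joint arm with a two-finger parallel gripper is mounted at the origin on a cart in front of the work surface, level with it; the furniture and walls round the work are solid. World frame = base frame: x ahead of the robot, y to its left, z up, the work surface at z = 0. Lengths are in m, angles in rad, forces in N, time in s.
With the tool pointing down it reaches from about 0.25 to 0.725 m from the base axis. Payload 9.7 kg.
Tool frame: the origin (TCP) lies midway between the tips of the shut fingers; the grasp point (between the pads) lies 19 mm behind it; x points along the fingers, z is the direction in which the jaws open and shut, and the axes are right-handed (so a half turn about x gives the same grasp; the last joint's range is limited). The gripper opens to 85 mm and grips with 20 to 120 N. Pads are 22 mm wide; open, the fingers measure 114 mm over their backs; the gripper's body (76 mm by 85 mm) begins 54 mm behind the grasp point. The pads swing forward as they close: fully open they stand 13 mm farther back than shut.
Start: joints at [1.224, 0.087, 0.176, 1.66, 0, 1.571], TCP at [0.187, 0.517, 0.201] pointing down, gripper open.
Joint ranges: [-3.13, 3.13], [-0.85, 1.81], [-1.15, 1.24], [-2.2, 2.28], [-1.44, 1.52], [-3.14, 3.14]. Speed limits (rad/s): [2.22, 2.22, 2.57, 3.14, 3.14, 3.14].

INTERFACE

Orientations are given as [roll, pitch, yaw] about the fixed x, y, z axes, in that order (R = Rz(yaw) Ry(pitch) Rx(roll)).
In Python, from station import ctrl gives the robot as it stands. The module is installed in compiled form; this text tells all that it offers.
- The arm moves only by the tool move_arm, never from a script. Its argument "increments" is a list of rows, each a list of 4 numbers: the shift along the tool's x, y, z in m, then the turn about the tool's x in degrees. In form: [[tx, ty, tz, yaw], ...]. A call has 1 to 8 rows; each row shifts and turns the commanded pose from where the row before left it, along the tool's axes as they then stand; what a row does not reach is not made up. A row lasts 1/8 s, in which the tool goes at most 62.5 mm and 10.7 degrees, less where a joint would pass 70% of its speed; a pose out of reach is approached as far as the arm can. A call is refused whole if a number of a shift passes 0.0625 or a number of a turn 10.7, either way. A call with a gripper value outside its range is refused whole. "fingers" is the finger opening in m, from 0 to 0.0854, set as the call begins (left out, the last holds). The fingers move at their own pace and stop on an object; "force" is the grip in N (left out, the last holds). Time passes only in rows, so rows that do not move let the fingers close. It gives the time, the measured TCP pose, the force and the opening at its end, in the units of the state.
- ctrl.read_state(): the state, without advancing time (a new reading comes with each control period).
- ctrl.camera(name): name is "scene" or "side" or "wrist"; returns (picture, depth): 384x512x3 uint8, blue, green, red; 384x512 float32, m along the optical axis (not along the pixel's ray), 0 where there is no reading.
- ctrl.camera_params(name): a dict with "fx", "fy", "cx", "cy" (pixels), "k1" (the pictures are not rectified: a ray, as slopes to the right and down, at radius r is drawn at 1 + k1 r^2 times it, then the intrinsics apply), "rvec" (rotation vector, rad) and "tvec" (3), from world to camera coordinates, as OpenCV has them; the wrist camera has in their place "mount" (4x4, takes a point from camera to tool coordinates, whose origin is the TCP and whose axes are the tool frame's). Camera axes: x right, y down, z forward; pixel columns grow to the right and rows downward; lengths in m; the calibration is good to about 2 mm. A picture is of the moment at which its call begins: read the wrist's pose just before it. camera_params takes no time and is no camera call.
- ctrl.close_job(): hands the job in, once; it reports no verdict.
The state is a dict: "time_s": time; "joint_pos": joint angles; "joint_vel": joint speeds; "tau": joint torques, N m; "ee_pos": TCP position; "orientation": TCP orientation; "force": force on the tool from outside, world axes, zero at the start; "ft_torque": the same for the moment, N m; "width": finger opening in m.
Only numpy, scipy, OpenCV 4.12 (cv2) and the standard library are available. Lean on these libraries where they do the work, as an engineer would, in place of code of your own. Each camera call takes 0.05 s, during which the arm holds its last target.

TASK

Two brass dial blanks have been left sticking to the rubber floor of the sloping blue tray. Take the orange-handled scraper by its handle, set its foot on the tray floor above them at the high end, and sweep both blanks down off the open lip into the white cup, with the scraper and not with the fingers. Then stand the scraper upright on the bare bench again.

Things in the scene. Friction and masses are not known exactly. Their poses are not given: they have to be found in the camera images.
- tray: Fixed tilted blue tray with white cup, one rigid piece. Origin: centre of its 110x254 mm base, on the bench; z up, +y uphill (sweep to -y). Black floor 90 mm wide in x, tilted 12 deg about x: height 68 mm at the open lip (y=-42 mm), 103 at the high end (y=122); 18 mm walls at sides and high end, none at the lip. Cup: axis x=0, y=-74, mouth 90 mm wide, rim 55 high, inner floor 12 high.
- scraper: Loose hand scraper standing upright left of the tray, 92 mm tall, 160 g. Origin: centre of its foot's underside; z up the handle. Foot 72 mm along x (scraping edge), 20 thick along y, 28 tall, black and steel, both long faces alike. Orange handle block 42 along x, 24 thick along y, from 38 to 92 mm up: grip it across the 24 mm (along y), about 70 mm up. A 330 mm high press stands behind it.
- disc_a: Brass dial blank with dark bar marks: flat disc 31 mm across, 10 mm thick, loose on the tray floor, held by friction (does not slide by itself). Origin: centre of its underside.
- disc_b: Brass dial blank with dark dot marks: flat disc 30 mm across, 10 mm thick, lying likewise on the tray floor. Origin: centre of its underside.
There are look-alikes about, which are no part of the job. What is shaped like the disc_b but purple or red is not meant.

How it is judged:
On the way, in this order (a step that is already met when the one before it is completed fails the run):
1. the scraper is brought down into the tray while both blanks still lie on the tray floor (x of scraper in the frame of tray between -0.045 and 0.045 m and y of scraper in the frame of tray between -0.04 and 0.122 m and z of scraper in the frame of tray between 0.06 and 0.125 m and height (world z) of each of disc_a, disc_b above 0.058 m), for 0.1 s.
2. both blanks have dropped into the cup while the scraper is still held up off the bench (x of disc_a in the frame of tray between -0.047 and 0.047 m and y of disc_a in the frame of tray between -0.121 and -0.027 m and z of disc_a in the frame of tray between 0 and 0.05 m and x of disc_b in the frame of tray between -0.047 and 0.047 m and y of disc_b in the frame of tray between -0.121 and -0.027 m and z of disc_b in the frame of tray between 0 and 0.05 m and height (world z) of scraper above 0.02 m), for 0.1 s.
At the end, for the whole second after the job is handed in: Both brass blanks lie at rest inside the white cup (below its rim), and the scraper stands on the bench top itself, foot down and upright within about 10 degrees, released and at rest (x of disc_a in the frame of tray between -0.047 and 0.047 m and y of disc_a in the frame of tray between -0.121 and -0.027 m and z of disc_a in the frame of tray between 0 and 0.05 m and x of disc_b in the frame of tray between -0.047 and 0.047 m and y of disc_b in the frame of tray between -0.121 and -0.027 m and z of disc_b in the frame of tray between 0 and 0.05 m and height (world z) of scraper below 0.006 m and angle between scraper's own z axis and vertical below 0.17 rad and linear speed of each of scraper, disc_a, disc_b below 0.02 m/s); the robot touches nothing.
It fails at once if the fingers push a blank (contact force between the fingers and disc_a above 0.5 N or contact force between the fingers and disc_b above 0.5 N).
It also fails if it takes over 45 s, if anything falls off the work surface, if the arm or the gripper's body presses on something with over 40 N, if the wrist force passes 120 N, or if a joint passes its speed limit or range.

## Working session

There is one attempt and no reset: what is moved stays moved. The work goes in short steps, Python scripts to look and compute and a tool call to move; the robot and the scene stay as the last step left them, time stands still between calls to the robot, and variables do not carry over. Pictures are saved under pics/ and viewed, and the job is handed in when it is done.

Besides the shell and the picture viewer there is one more tool, called after "Call:" as name(argument=value, ...), one argument or row to a line, values as JSON. move_arm: Moves the arm, as the interface text tells. Its arguments: {"type":"object","properties":{"increments":{"type":"array","items":{"type":"array","items":{"type":"number"}}},"fingers":{"type":"number"},"force":{"type":"number"}},"required":["increments"]}

```bash
mkdir -p pics; cat > h.py <<'E'
import numpy as np, cv2
from station import ctrl
from scipy.spatial.transform import Rotation as R
def cam(name):
    s=ctrl.read_state(); p=ctrl.camera_params(name); im,d=ctrl.camera(name)
    K=np.array([[p['fx'],0,p['cx']],[0,p['fy'],p['cy']],[0,0,1]])
    if 'mount' in p:
        T=np.eye(4); T[:3,:3]=R.from_euler('xyz',s['orientation']).as_matrix(); T[:3,3]=s['ee_pos']
        W=T@np.array(p['mount'])
    else:
        Rm=cv2.Rodrigues(np.array(p['rvec'],float))[0]; W=np.eye(4); W[:3,:3]=Rm.T; W[:3,3]=-Rm.T@np.array(p['tvec'],float).ravel()
    return im,d,K,p['k1'],W
def rays(uv,K,k1):
    uv=np.asarray(uv,float).reshape(-1,1,2)
    u=cv2.undistortPoints(uv,K,np.array([k1,0,0,0.]))[:,0]
    return np.c_[u,np.ones(len(u))]
def pts(uv,d,c):
    im,_,K,k1,W=c; r=rays(uv,K,k1)*np.asarray(d,float).reshape(-1,1)
    return r@W[:3,:3].T+W[:3,3]
def onplane(uv,z,c):
    im,_,K,k1,W=c; r=rays(uv,K,k1)@W[:3,:3].T; o=W[:3,3]
    return o+r*((z-o[2])/r[:,2])[:,None]
def cloud(c):
    h,w=c[1].shape; v,u=np.mgrid[:h,:w]
    P=pts(np.c_[u.ravel(),v.ravel()],c[1].ravel(),c).reshape(h,w,3); P[c[1]==0]=np.nan; return P
E
python3 - <<'E'
from h import *
import pickle
print(ctrl.read_state())
for n in ['scene','side','wrist']:
    c=cam(n); pickle.dump(c,open(n+'.pkl','wb')); cv2.imwrite(f'pics/{n}0.png',c[0]); print(n,c[4][:3,3],c[4][:3,2])
E
```

```text
{'time_s': 0.0, 'joint_pos': array([1.22399951e+00, 8.74423966e-02, 1.75117465e-01, 1.65982973e+00,
       3.48659278e-05, 1.57079583e+00]), 'joint_vel': array([-1.31929750e-04, -3.92314716e-05,  1.78051780e-03,  1.22593465e-03,
        5.54466003e-04,  1.93302288e-04]), 'tau': array([-5.80615142e-04, -5.20389318e+01,  4.64802790e+01,  1.65752345e-02,
        5.73405191e-05, -2.56139361e-05]), 'ee_pos': array([0.18682884, 0.51698707, 0.20018428]), 'orientation': array([ 3.11592962,  1.56943755, -1.9432557 ]), 'force': array([ 0.00905174, -0.19296625, -0.05603502]), 'ft_torque': array([-0.01661391, -0.01868871, -0.00722864]), 'width': 0.08549709224813848}
scene [ 0.10698547 -0.45126846  0.69325608] [ 0.46195132  0.50278112 -0.73062447]
side [ 0.16090226 -0.57485717  0.62053195] [ 0.41187651  0.65459387 -0.63392792]
wrist [0.11707778 0.54095673 0.37315648] [ 0.27143395 -0.09908965 -0.9573426 ]
```

View pics/scene0.png

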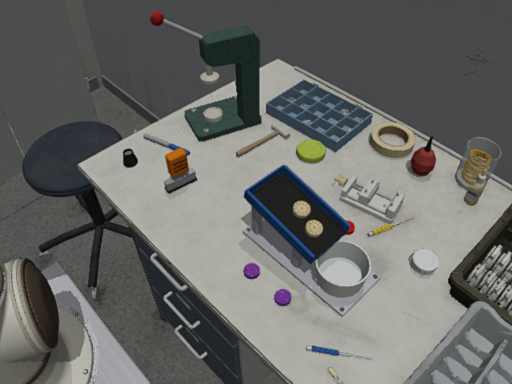

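View pics/side0.png

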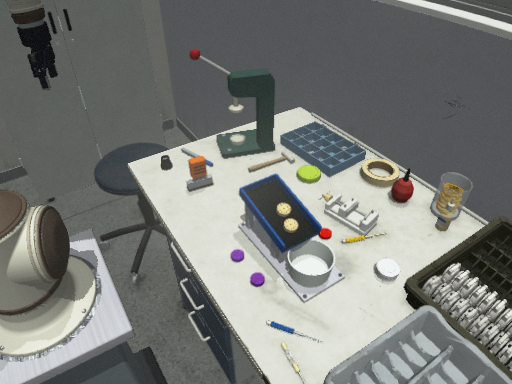

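View pics/wrist0.png

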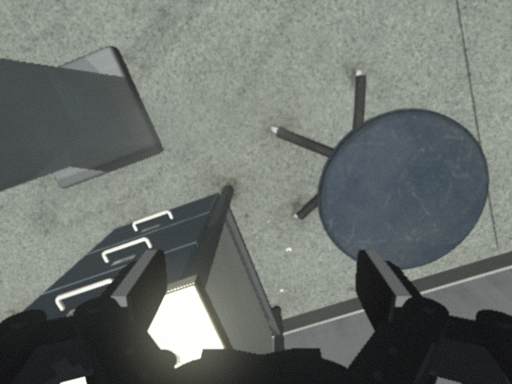

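Candidate blanks in the scene view are brass at (302,210) and (314,228) on the tray floor. The look-alikes are purple at (251,270) and (283,297), and red at (348,227). The only scraper is at (178,168), orange over a black foot. I'm choosing the two brass discs and the orange scraper, and checking that in a close crop.

```bash
python3 - <<'E'
from h import *
import pickle
c=pickle.load(open('scene.pkl','rb')); im=c[0]
a=cv2.resize(im[160:310,220:400],None,fx=4,fy=4,interpolation=2)[:600,:720]
cv2.imwrite('pics/crop_tray.png',a)
cv2.imwrite('pics/crop_scr.png',cv2.resize(im[95:205,110:270],None,fx=5,fy=5,interpolation=2))
for n in ['scene','side']:
    c=pickle.load(open(n+'.pkl','rb')); im=c[0]; P=cloud(c); hsv=cv2.cvtColor(im,cv2.COLOR_BGR2HSV)
    H,S,V=[hsv[...,i].astype(int) for i in range(3)]
    def rep(name,m):
        k,l,st,ce=cv2.connectedComponentsWithStats(m.astype(np.uint8))
        for i in range(1,k):
            if st[i,4]>40:
                q=P[l==i]; q=q[~np.isnan(q[:,0])]
                print(n,name,ce[i].round(1),st[i,4],'med',np.median(q,0).round(4),'lo',np.percentile(q,3,axis=0).round(4),'hi',np.percentile(q,97,axis=0).round(4))
    ws=(P[...,2]>0.02)&(P[...,2]<.15)
    rep('orange',(H>5)&(H<15)&(S>170)&ws)
    rep('brass',(H>14)&(H<28)&(S>50)&(V>120)&ws&(P[...,2]<.13))
    rep('blue',(H>100)&(H<120)&(S>150)&ws)
E
```

```text
scene orange [177.4 165.3] 324 med [0.4419 0.1409 0.0672] lo [0.4254 0.1373 0.0437] hi [0.4615 0.1512 0.0884]
scene brass [392.9 136.8] 490 med [ 0.8868 -0.0895  0.0232] lo [ 0.8451 -0.1332  0.0209] hi [ 0.9412 -0.0394  0.0256]
scene brass [175.2 154.2] 115 med [0.4466 0.1488 0.0904] lo [0.4289 0.1407 0.0879] hi [0.4622 0.1588 0.0928]
scene brass [481.  158.8] 131 med [ 0.8944 -0.2955  0.0766] lo [ 0.8824 -0.3141  0.0625] hi [ 0.9525 -0.2632  0.0985]
scene brass [341.1 180.1] 55 med [ 0.68   -0.0987  0.0312] lo [ 0.6749 -0.1059  0.0262] hi [ 0.6884 -0.0846  0.0362]
scene brass [301.3 208.1] 205 med [ 0.5213 -0.1263  0.093 ] lo [ 0.5079 -0.1393  0.0874] hi [ 0.5356 -0.1101  0.0965]
scene brass [313.9 227.1] 206 med [ 0.5107 -0.1661  0.0849] lo [ 0.4974 -0.1788  0.0773] hi [ 0.5245 -0.1533  0.0884]
scene blue [291.6 210.7] 1651 med [ 0.4723 -0.1196  0.098 ] lo [ 0.46   -0.2029  0.0723] hi [ 0.5563 -0.0437  0.1193]
side orange [196.1 159.7] 71 med [0.4455 0.1487 0.0922] lo [0.4287 0.1413 0.0896] hi [0.4626 0.1596 0.0943]
side brass [380.2 169.7] 351 med [ 0.8859 -0.0902  0.0247] lo [ 0.8446 -0.1325  0.0226] hi [ 0.9412 -0.0377  0.0267]
side brass [449.5 199. ] 474 med [ 0.8852 -0.2975  0.0681] lo [ 0.8531 -0.3237  0.0342] hi [ 0.9395 -0.265   0.0964]
side brass [327.3 196.6] 47 med [ 0.6797 -0.0998  0.0325] lo [ 0.6743 -0.1056  0.0263] hi [ 0.6915 -0.0845  0.0365]
side brass [283.5 208.3] 139 med [ 0.5212 -0.1245  0.0935] lo [ 0.5075 -0.1387  0.088 ] hi [ 0.5399 -0.1107  0.0977]
side brass [290.5 224.1] 145 med [ 0.51   -0.1648  0.0849] lo [ 0.4973 -0.1796  0.0797] hi [ 0.5277 -0.1472  0.0887]
side blue [308.8 214.9] 134 med [ 0.5543 -0.1809  0.0928] lo [ 0.5525 -0.2064  0.0743] hi [ 0.5569 -0.0992  0.1124]
side blue [273.6 233.4] 144 med [ 0.4607 -0.1806  0.0926] lo [ 0.4588 -0.207   0.0711] hi [ 0.4746 -0.1102  0.11  ]
```

View pics/crop_tray.png

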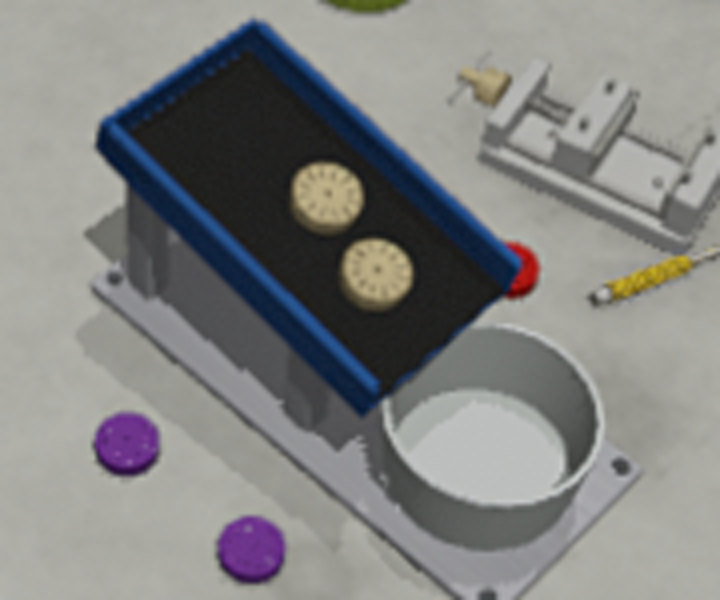

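View pics/crop_scr.png

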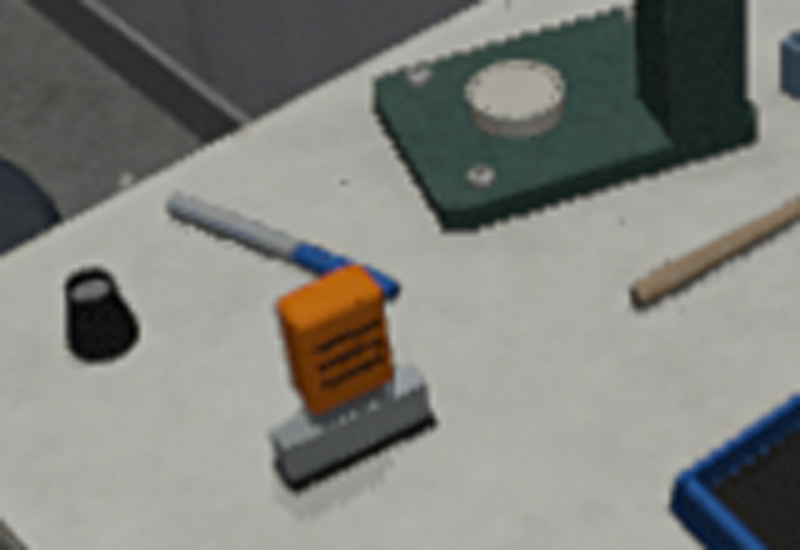

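```bash
python3 - <<'E'
from h import *
import pickle
for n in ['scene','side']:
    c=pickle.load(open(n+'.pkl','rb')); im=c[0]; P=cloud(c); hsv=cv2.cvtColor(im,cv2.COLOR_BGR2HSV)
    H,S,V=[hsv[...,i].astype(int) for i in range(3)]
    # scraper orange: box region
    reg=(abs(P[...,0]-.445)<.05)&(abs(P[...,1]-.148)<.05)
    o=reg&(H>4)&(H<22)&(S>120)
    top=o&(P[...,2]>.087); q=P[top]; print(n,'top',len(q),cv2.minAreaRect((q[:,:2]*1000).astype(np.float32)))
    f=o&(P[...,2]<.082)&(P[...,2]>.045); q=P[f]
    if len(q)>20: print('face fit',np.polyfit(q[:,0],q[:,1],1), q[:,:2].min(0),q[:,:2].max(0))
    ft=reg&(P[...,2]>.006)&(P[...,2]<.024); q=P[ft]; print('foot',len(q),q.min(0),q.max(0),np.polyfit(q[:,0],q[:,1],1))
    # tray walls
    treg=(P[...,0]>.43)&(P[...,0]<.6)&(P[...,1]>-.25)&(P[...,1]<0)&(P[...,2]>.05)&(P[...,2]<.16)
    b=treg&(H>100)&(H<120)&(S>120)
    # floor plane
    fl=treg&(V<45)&(abs(P[...,0]-.508)<.035); q=P[fl]; A=np.c_[q[:,:2],np.ones(len(q))]; s=np.linalg.lstsq(A,q[:,2],rcond=None)[0]; 
    r=q[:,2]-A@s; k=abs(r)<.004; s=np.linalg.lstsq(A[k],q[k,2],rcond=None)[0]
    print('floor z=',s,'tilt',np.degrees(np.arctan(np.hypot(s[0],s[1]))),'yaw',np.degrees(np.arctan2(-s[0],s[1])), 'lip y at z=.068', (0.068-s[2]-s[0]*.508)/s[1],'ymin',q[k,1].min())
    h=P[...,2]-(P[...,0]*s[0]+P[...,1]*s[1]+s[2])
    w=b&(h>.0145)&(h<.022); q=P[w]
    L=q[(q[:,0]<.472)&(q[:,1]<-.05)];Rr=q[(q[:,0]>.545)&(q[:,1]<-.05)]; 
    for t in (L,Rr): 
        if len(t)>20: p=np.polyfit(t[:,1],t[:,0],1); print('wall',len(t),p,'x at -.12',np.polyval(p,-.12),'spread',np.percentile(t[:,0]-np.polyval(p,t[:,1]),[5,95]), t[:,1].min(),t[:,1].max())
    print('walltop height', np.percentile(h[b],[50,90,95]))
    e=q[(abs(q[:,0]-.508)<.035)]; print('end wall',len(e), np.polyfit(e[:,0],e[:,1],1), e[:,1].min(),e[:,1].max())
E
```

```text
scene top 153 ((446.1134338378906, 151.3022003173828), (24.70083236694336, 40.28221130371094), 75.02163696289062)
face fit [-0.22674718  0.24181314] [0.42467238 0.13653351] [0.46373395 0.15418183]
foot 205 [0.41055155 0.13695675 0.00624105] [0.48075552 0.16455563 0.02398186] [-0.17135178  0.22112112]
floor z= [-0.001476    0.20652297  0.11114239] tilt 11.669131355531038 yaw 0.40947986143901616 lip y at z=.068 -0.20526810937516637 ymin -0.20535845282820261
wall 311 [0.00198313 0.46217884] x at -.12 0.46194086755454683 spread [-0.00237558  0.003261  ] -0.2086163713654443 -0.050077785712579814
wall 252 [0.00507781 0.5556831 ] x at -.12 0.5550737615510225 spread [-0.00179846  0.00214406] -0.20857074012246923 -0.050247065772918376
walltop height [0.01217004 0.02105443 0.02178322]
end wall 75 [-0.00319996 -0.04348947] -0.04721710362782072 -0.04250075546134158
side top 91 ((446.10235595703125, 150.3583526611328), (23.91082000732422, 38.020633697509766), 86.52984619140625)
face fit [-0.19717277  0.2299065 ] [0.42585757 0.13775414] [0.46282887 0.15662604]
foot 147 [0.41223453 0.13627694 0.00608362] [0.47961269 0.16309083 0.02391656] [-0.15630567  0.2153341 ]
floor z= [0.00502043 0.21113843 0.10872773] tilt 11.925510481692443 yaw -1.3621170045643023 lip y at z=.068 -0.2049750203635009 ymin -0.2032509007618753
wall 140 [0.00986723 0.46227626] x at -.12 0.4610921933230338 spread [-0.00180457  0.00284473] -0.20783918333343132 -0.05418373785073949
wall 132 [0.00541622 0.55520253] x at -.12 0.5545525806045387 spread [-0.00193961  0.00252612] -0.2080181649798712 -0.05255705383716969
walltop height [0.01868237 0.02213508 0.0226521 ]
end wall 23 [-0.00563023 -0.04060822] -0.045890553701904646 -0.040650472334259
```

```bash
python3 - <<'E'
from h import *
import pickle
s=ctrl.read_state(); M=R.from_euler('xyz',s['orientation']).as_matrix(); print(M.round(4))
print(ctrl.camera_params('wrist')['mount'])
for n in ['scene','side']:
    c=pickle.load(open(n+'.pkl','rb')); im=c[0]; P=cloud(c)
    print(im[...,:].shape)
    m=(P[...,2]>.03)&(P[...,2]<.6)&(P[...,0]>.2)&(P[...,1]>.05)&(P[...,0]<1)&(P[...,1]<.6)
    for lo,hi in [(.03,.06),(.06,.1),(.1,.2),(.2,.27),(.27,.32),(.32,.36),(.36,.6)]:
        k=m&(P[...,2]>lo)&(P[...,2]<hi)&~((abs(P[...,0]-.445)<.05)&(abs(P[...,1]-.148)<.05)); q=P[k]
        if len(q): print(n,lo,hi,len(q),q.min(0).round(3),q.max(0).round(3))
E
```

```text
[[-3.000e-04 -9.405e-01  3.399e-01]
 [-9.000e-04  3.399e-01  9.405e-01]
 [-1.000e+00 -0.000e+00 -1.000e-03]]
[[-3.45306735e-04 -2.88953038e-01  9.57343210e-01 -1.72912633e-01]
 [-3.83116223e-04 -9.57343159e-01 -2.88953161e-01  7.37458745e-02]
 [ 9.99999867e-01 -4.66551188e-04  2.19874444e-04 -1.41298711e-03]
 [ 0.00000000e+00  0.00000000e+00  0.00000000e+00  1.00000000e+00]]
(384, 512, 3)
scene 0.03 0.06 1763 [0.394 0.05  0.03 ] [0.986 0.599 0.06 ]
scene 0.06 0.1 2218 [0.668 0.05  0.06 ] [0.986 0.6   0.1  ]
scene 0.1 0.2 5508 [0.607 0.05  0.1  ] [0.986 0.6   0.2  ]
scene 0.2 0.27 3366 [0.578 0.05  0.2  ] [0.986 0.317 0.27 ]
scene 0.27 0.32 315 [0.514 0.051 0.27 ] [0.984 0.287 0.32 ]
scene 0.32 0.36 59 [0.517 0.263 0.32 ] [0.537 0.281 0.327]
(384, 512, 3)
side 0.03 0.06 1293 [0.392 0.05  0.03 ] [0.985 0.571 0.06 ]
side 0.06 0.1 1345 [0.668 0.05  0.06 ] [0.984 0.598 0.1  ]
side 0.1 0.2 3879 [0.612 0.05  0.1  ] [0.985 0.6   0.2  ]
side 0.2 0.27 3637 [0.2  0.05 0.2 ] [0.986 0.6   0.27 ]
side 0.27 0.32 2156 [0.2  0.05 0.27] [0.986 0.6   0.32 ]
side 0.32 0.36 1675 [0.2  0.05 0.32] [0.987 0.598 0.36 ]
side 0.36 0.6 1954 [0.2  0.05 0.36] [0.985 0.532 0.469]
```

```bash
python3 - <<'E'
from h import *
import pickle
c=pickle.load(open('scene.pkl','rb')); P=cloud(c)
for u,v in [(157,18),(170,23),(185,30),(200,37),(205,45),(215,65),(235,40),(250,35),(245,100),(190,115),(210,77),(128,155),(150,135),(185,150)]: print(u,v,P[v,u].round(3))
E
```

```text
157 18 [0.524 0.267 0.318]
170 23 [0.55  0.264 0.299]
185 30 [0.576 0.254 0.277]
200 37 [0.607 0.249 0.252]
205 45 [0.598 0.221 0.248]
215 65 [0.612 0.211 0.199]
235 40 [0.659 0.198 0.245]
250 35 [0.691 0.186 0.249]
245 100 [0.675 0.19  0.089]
190 115 [0.601 0.315 0.017]
210 77 [0.633 0.26  0.138]
128 155 [0.401 0.282 0.031]
150 135 [0.488 0.328 0.01 ]
185 150 [0.516 0.225 0.01 ]
```

Call:
move_arm(
  increments=[
    [0,0,0,-7.4],
    [0,-0.042,-0.038,0],
    [0,-0.042,-0.038,0],
    [0,-0.042,-0.038,0],
    [0,-0.042,-0.038,0],
    [0,-0.042,-0.038,0],
    [0,-0.042,-0.038,0],
    [0,-0.042,-0.038,0],
  ],
  fingers=0.085,
  force=60,
)

```text
time_s: 1.15
ee_pos: [0.4173, 0.1924, 0.2008]
orientation: [-0.534, 1.571, 0.819]
force: [0.5, 0.7, 0.4]
width: 0.0848
```

Call:
move_arm(
  increments=[
    [0.0,-0.03,-0.03,0],
    [0,0,0,0],
  ],
)

```text
time_s: 1.4
ee_pos: [0.4403, 0.1561, 0.2005]
orientation: [2.537, 1.57, -2.397]
force: [-0.2, 1.3, 0.4]
width: 0.0852
```

```bash
cat > rel.py <<'E'
from h import *
def rel(target, tyaw=None):
    s=ctrl.read_state(); M=R.from_euler('xyz',s['orientation']).as_matrix()
    cur=np.degrees(np.arctan2(-M[0,2],M[1,2]))
    print('pos',s['ee_pos'].round(4),'toolz yaw',round(cur,2),'tool d',(M.T@(np.array(target)-s['ee_pos'])).round(4),'force',s['force'].round(1),'w',round(s['width'],4),'t',s['time_s'])
E
python3 - <<'E'
from h import *; import pickle
from rel import rel
rel([.446,.1505,.05])
for n in ['wrist','scene']:
    c=cam(n); cv2.imwrite(f'pics/{n}1.png',c[0]); pickle.dump(c,open(n+'1.pkl','wb'))
E
```

```text
pos [0.4403 0.1561 0.2005] toolz yaw -12.7 tool d [ 0.1505 -0.0068 -0.0041] force [-0.2  1.3  0.4] w 0.0852 t 1.4
```

View pics/wrist1.png

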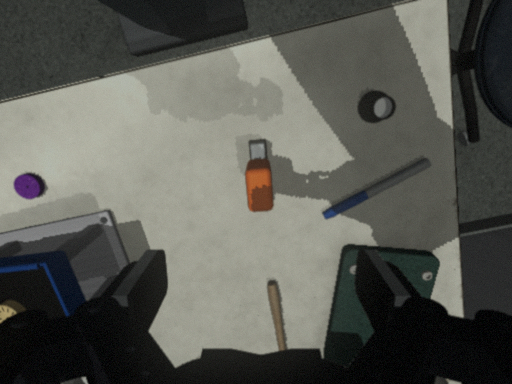

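The wrist view shows the scraper between the fingers' columns, with the handle at (259,185) and the foot at (258,150), almost aligned. I'll measure the remaining yaw and centre error.

```bash
python3 - <<'E'
from h import *; import pickle
c=pickle.load(open('wrist1.pkl','rb')); P=cloud(c); hsv=cv2.cvtColor(c[0],cv2.COLOR_BGR2HSV); H,S,V=[hsv[...,i].astype(int) for i in range(3)]
o=(H>2)&(H<22)&(S>130)&(abs(P[...,0]-.446)<.05)&(abs(P[...,1]-.15)<.05)
print(np.percentile(P[o],[2,50,98],axis=0).round(4))
t=o&(P[...,2]>.086); q=P[t][:,:2]; print(len(q),cv2.minAreaRect((q*1000).astype(np.float32)))
uv=np.argwhere(t)[:,::-1]; r=cv2.boxPoints(cv2.minAreaRect(uv.astype(np.float32))); w=onplane(r,.092,c)[:,:2]; print(r.round(0),w.round(4),w.mean(0))
f=(P[...,2]>.03)==False
# edges of orange per row
z=.092
pl=[];pr=[]
for v in range(uv[:,1].min()+4,uv[:,1].max()-3):
    u=uv[uv[:,1]==v][:,0]; pl.append(onplane([[u.min()-.5,v]],z,c)[0]); pr.append(onplane([[u.max()+.5,v]],z,c)[0])
for p in (pl,pr):
    p=np.array(p); print(np.polyfit(p[:,0],p[:,1],1), p[:,1].mean())
E
```

```text
[[0.4167 0.1214 0.081 ]
 [0.4411 0.1531 0.0918]
 [0.4643 0.1974 0.3183]]
1229 ((442.7103271484375, 147.81637573242188), (101.04963684082031, 45.37519454956055), 77.96865844726562)
[[ 49. 340.]
 [269. 151.]
 [447. 358.]
 [227. 547.]] [[ 5.579e-01 -9.910e-02]
 [ 4.138e-01  1.678e-01]
 [ 6.721e-01  3.057e-01]
 [ 9.196e-01  3.000e-04]] [0.64086579 0.09368253]Traceback (most recent call last):
  File "<stdin>", line 12, in <module>
    return umr_minimum(a, axis, None, out, keepdims, initial, where)
ValueError: zero-size array to reduction operation minimum which has no identity
```

```bash
python3 - <<'E'
from h import *; import pickle
c=pickle.load(open('wrist1.pkl','rb')); P=cloud(c); hsv=cv2.cvtColor(c[0],cv2.COLOR_BGR2HSV); H,S,V=[hsv[...,i].astype(int) for i in range(3)]
o=(H>2)&(H<22)&(S>130); o[220:]=0; o[:130]=0; o[:,:235]=0;o[:,285:]=0
t=o&(P[...,2]>.087)&(P[...,2]<.098)
print(t.sum(), np.percentile(P[t],[1,50,99],axis=0).round(4), cv2.minAreaRect((P[t][:,:2]*1000).astype(np.float32)))
uv=np.argwhere(o)[:,::-1]
pl=[];pr=[]
for v in range(uv[:,1].min()+5,uv[:,1].max()-6):
    u=uv[uv[:,1]==v][:,0]; pl.append(onplane([[u.min()-.5,v]],.092,c)[0]); pr.append(onplane([[u.max()+.5,v]],.092,c)[0])
for p in (pl,pr):
    p=np.array(p); print(np.polyfit(p[:,0],p[:,1],1), p.mean(0))
E
```

```text
1007 [[0.4271 0.1399 0.0875]
 [0.4452 0.1518 0.0916]
 [0.4652 0.1637 0.0935]] ((446.29791259765625, 151.74635314941406), (22.47962760925293, 39.361637115478516), 81.2584228515625)
[-0.22482151  0.24079813] [0.43867035 0.1421756  0.092     ]
[-0.09220839  0.20381751] [0.44335385 0.16293656 0.092     ]
```

Call:
move_arm(
  increments=[
    [0,-0.0067,-0.0037,-2],
    [0.035,0,0,0],
    [0.035,0,0,0],
    [0.03,0,0,0],
    [0.03,0,0,0],
    [0.0205,0,0,0],
    [0,0,0,0],
  ],
)

```text
time_s: 2.38
ee_pos: [0.4435, 0.1539, 0.0491]
orientation: [2.018, 1.568, -2.875]
force: [-0.8, -0.1, 0.3]
width: 0.085
```

```bash
python3 - <<'E'
from h import *; import pickle
from rel import rel
rel([.446,.151,.05])
c=cam('scene'); cv2.imwrite('pics/s2.png',cv2.resize(c[0][60:220,90:300],None,fx=3.6,fy=3.6))
E
```

```text
pos [0.4435 0.1539 0.0491] toolz yaw -10.37 tool d [-0.0009 -0.0029 -0.0024] force [-0.8 -0.1  0.3] w 0.085 t 2.375
```

View pics/s2.png

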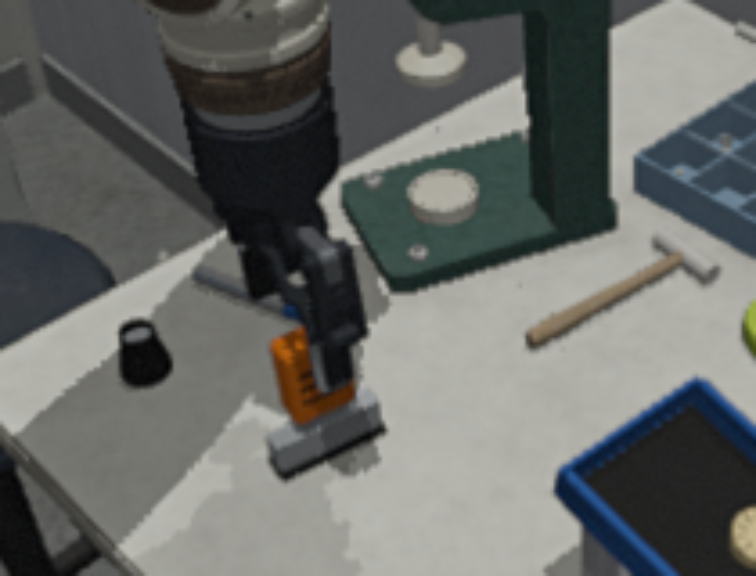

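The fingers straddle the handle at (310,360) in the crop. I'll close on it.

Call:
move_arm(
  increments=[
    [-0.001,-0.003,-0.0024,0],
    [0,0,0,0],
    [0,0,0,0],
    [0,0,0,0],
    [0,0,0,0],
    [0,0,0,0],
  ],
  fingers=0.0,
  force=60,
)

```text
time_s: 3.18
ee_pos: [0.448, 0.1505, 0.0521]
orientation: [-0.969, 1.57, 0.419]
force: [0.2, 0.1, 6.3]
width: 0.022
```

```bash
python3 - <<'E'
from rel import rel
rel([.446,.151,.05])
E
```

```text
pos [0.448  0.1505 0.0521] toolz yaw -10.48 tool d [0.0021 0.0021 0.0002] force [0.2 0.1 6.3] w 0.022 t 3.175
```

Call:
move_arm(
  increments=[
    [-0.02,0,0,0],
    [-0.03,0,0,0],
    [-0.035,0,0,0],
    [-0.035,0,0,0],
    [-0.03,0,0,-5],
    [0,0,0,-5],
    [0,0,0,0],
  ],
)

```text
time_s: 4.05
ee_pos: [0.4476, 0.1503, 0.2012]
orientation: [2.043, 1.57, -2.678]
force: [0.4, -0.6, -1.2]
width: 0.0218
```

```bash
python3 - <<'E'
from h import *; import pickle
from rel import rel
rel([.510,-.077,.20])
for n in ['wrist','scene']:
    c=cam(n); cv2.imwrite(f'pics/{n}3.png',c[0]); pickle.dump(c,open(n+'3.pkl','wb'))
c=pickle.load(open('scene3.pkl','rb'));P=cloud(c)
k=(abs(P[...,0]-.447)<.06)&(abs(P[...,1]-.15)<.05)&(P[...,2]>.12)&(P[...,2]<.19)
a=np.zeros((384,512),np.uint8);a[k]=255
print(np.argwhere(k).min(0),np.argwhere(k).max(0))
f=k&(P[...,2]>.153)&(P[...,2]<.172)
q=P[f]; print(len(q),q.min(0),q.max(0),np.polyfit(q[:,0],q[:,1],1)); print(np.percentile(P[k][:,2],[0,1,5]))
cv2.imwrite('pics/s3.png',cv2.resize(c[0][60:220,90:300],None,fx=3.6,fy=3.6))
E
```

```text
pos [0.4476 0.1503 0.2012] toolz yaw -0.51 tool d [ 0.0012 -0.0644 -0.2267] force [ 0.4 -0.6 -1.2] w 0.0218 t 4.05
[111 153] [141 187]
287 [0.41111314 0.13965691 0.15310102] [0.4825578  0.1601724  0.17186387] [-0.01971112  0.15317481]
[0.1466918  0.14896032 0.15077367]
```

View pics/s3.png

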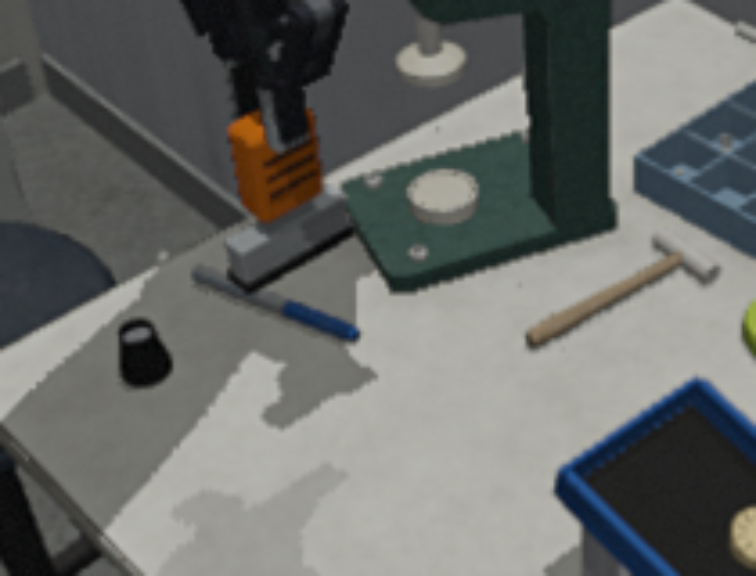

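View pics/wrist3.png

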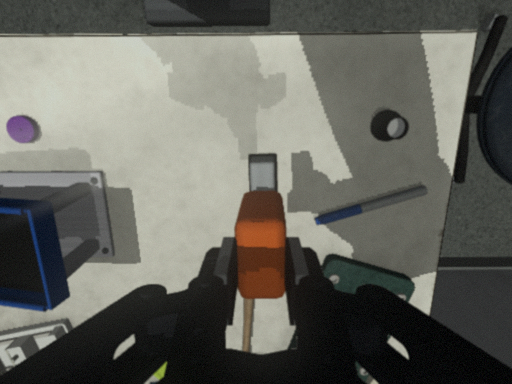

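Call:
move_arm(
  increments=[
    [0,-0.011,-0.0377,0],
    [0,-0.011,-0.0377,0],
    [0,-0.011,-0.0377,0],
    [0,-0.011,-0.0377,0],
    [0,-0.011,-0.0377,0],
    [0,-0.011,-0.0377,0],
    [0,0,0,0],
    [0,0,0,0],
  ],
)

```text
time_s: 5.15
ee_pos: [0.5114, -0.0762, 0.2009]
orientation: [1.223, 1.57, 2.784]
force: [-0.1, 0.1, -2.1]
width: 0.0224
```

```bash
python3 - <<'E'
from h import *; import pickle
from rel import rel
rel([.5115,-.077,.155])
c=cam('scene'); cv2.imwrite('pics/s4.png',cv2.resize(c[0][120:280,200:400],None,fx=3.7,fy=3.7))
E
```

```text
pos [ 0.5114 -0.0762  0.2009] toolz yaw -0.55 tool d [ 0.0459 -0.0001 -0.0008] force [-0.1  0.1 -2.1] w 0.0224 t 5.15
```

View pics/s4.png

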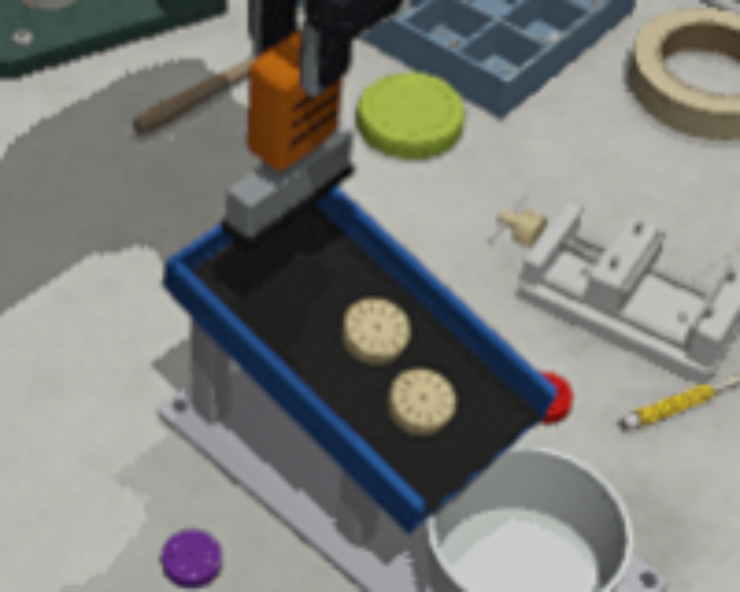

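The foot hangs over the high end at (290,190) in the crop, inside the walls and uphill of both blanks at (377,330) and (422,400). I'll lower it.

Call:
move_arm(
  increments=[
    [0.02,0,0,0],
    [0.018,0,0,0],
    [0.008,0,0,0],
    [0.001,0,0,0],
    [0,0,0,0],
  ],
)

```text
time_s: 5.82
ee_pos: [0.512, -0.0762, 0.1551]
orientation: [-1.671, 1.57, -0.109]
force: [-0.5, 0.0, -1.7]
width: 0.0224
```

Call:
move_arm(
  increments=[
    [0.0015,0,0,0],
    [0,0,0,0],
  ],
)

```text
time_s: 6.08
ee_pos: [0.5119, -0.0765, 0.1531]
orientation: [-1.655, 1.571, -0.092]
force: [0.0, -0.4, -1.6]
width: 0.022
```

Call:
move_arm(
  increments=[
    [0.001,0,0,0],
    [0,0,0,0],
  ],
)

```text
time_s: 6.32
ee_pos: [0.5118, -0.0764, 0.1518]
orientation: [1.35, 1.571, 2.912]
force: [-0.4, 0.3, -1.0]
width: 0.0218
```

Call:
move_arm(
  increments=[
    [0.001,0,0,0],
    [0,0,0,0],
  ],
)

```text
time_s: 6.58
ee_pos: [0.5117, -0.0764, 0.1508]
orientation: [1.544, 1.571, 3.107]
force: [-0.5, 0.5, -1.6]
width: 0.0221
```

Call:
move_arm(
  increments=[
    [0.001,0,0,0],
    [0,0,0,0],
  ],
)

```text
time_s: 6.82
ee_pos: [0.5118, -0.0764, 0.1498]
orientation: [1.194, 1.571, 2.757]
force: [-0.0, -0.2, -1.4]
width: 0.0223
```

Call:
move_arm(
  increments=[
    [0.001,0,0,0],
    [0,0,0,0],
  ],
)

```text
time_s: 7.08
ee_pos: [0.5119, -0.0765, 0.1496]
orientation: [-1.852, 1.57, -0.289]
force: [-2.1, -0.7, 4.9]
width: 0.0223
```

Call:
move_arm(
  increments=[
    [0.001,0,0,0],
    [0,0,0,0],
  ],
)

```text
time_s: 7.32
ee_pos: [0.5121, -0.0766, 0.1495]
orientation: [-1.804, 1.569, -0.241]
force: [-3.5, -0.3, 11.8]
width: 0.022
```

```bash
python3 - <<'E'
from h import *; import pickle
from rel import rel
rel([.5115,-.2125,.12])
c=cam('scene'); cv2.imwrite('pics/s5.png',cv2.resize(c[0][120:280,200:400],None,fx=3.7,fy=3.7))
E
```

```text
pos [ 0.5121 -0.0766  0.1495] toolz yaw -0.47 tool d [ 0.0296 -0.0005 -0.1359] force [-3.5 -0.3 11.8] w 0.022 t 7.325
```

View pics/s5.png

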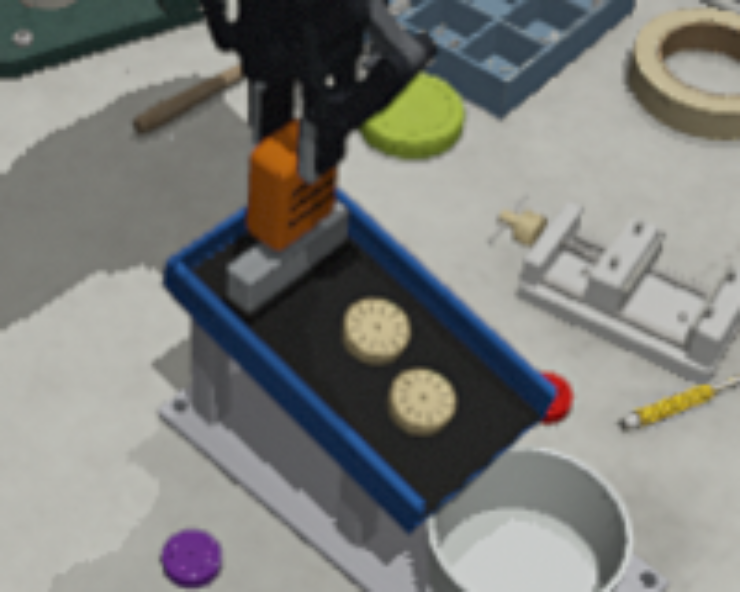

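The foot is on the floor (12 N). Both blanks sit downhill, within the foot's width. I'll start the sweep along the slope.

Call:
move_arm(
  increments=[
    [-0.0005,0,-0.004,0],
    [0.0019,0,-0.009,0],
    [0.0019,0,-0.009,0],
    [0.0019,0,-0.009,0],
    [0.0019,0,-0.009,0],
    [0.0019,0,-0.009,0],
    [0,0,0,0],
  ],
)

```text
time_s: 8.25
ee_pos: [0.5116, -0.1263, 0.139]
orientation: [-1.435, 1.57, 0.127]
force: [-0.8, -0.2, 3.8]
width: 0.0224
```

```bash
python3 - <<'E'
from h import *; import pickle
from rel import rel
rel([.5115,-.2125,.12])
c=cam('scene'); cv2.imwrite('pics/s6.png',cv2.resize(c[0][120:280,200:400],None,fx=3.7,fy=3.7))
E
```

```text
pos [ 0.5116 -0.1263  0.139 ] toolz yaw -0.52 tool d [ 0.019  -0.0007 -0.0862] force [-0.8 -0.2  3.8] w 0.0224 t 8.25
```

View pics/s6.png

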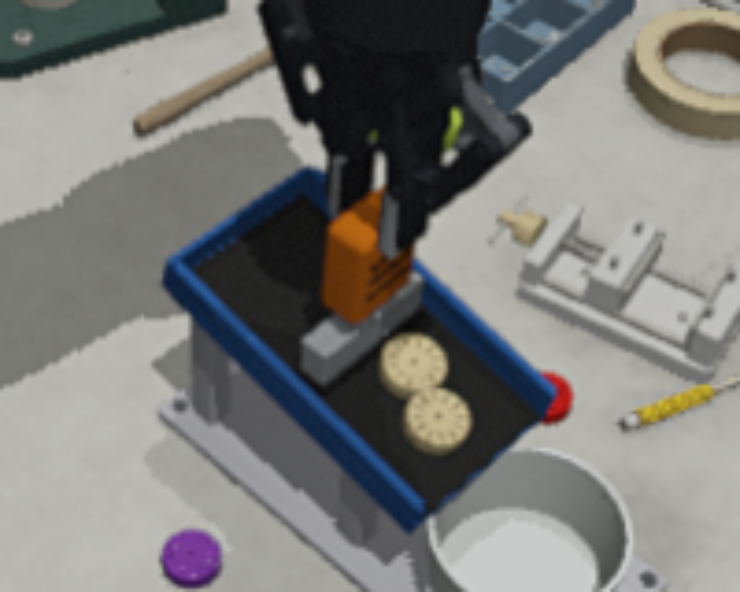

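Both blanks are moving ahead of the foot at (413,365) and (437,420). I'll keep going.

Call:
move_arm(
  increments=[
    [0.0019,0,-0.009,0],
    [0.0019,0,-0.009,0],
    [0.0019,0,-0.009,0],
    [0.0019,0,-0.009,0],
    [0.0019,0,-0.009,0],
    [0.0019,0,-0.009,0],
    [0.0019,0,-0.009,0],
    [0,0,0,0],
  ],
)

```text
time_s: 9.3
ee_pos: [0.5109, -0.1892, 0.1256]
orientation: [-1.35, 1.57, 0.212]
force: [-0.7, 0.4, 4.7]
width: 0.0222
```

```bash
python3 - <<'E'
from h import *; import pickle
from rel import rel
rel([.5115,-.2125,.12])
c=cam('scene'); cv2.imwrite('pics/s7.png',cv2.resize(c[0][150:310,220:420],None,fx=3.7,fy=3.7))
E
```

```text
pos [ 0.5109 -0.1892  0.1256] toolz yaw -0.49 tool d [ 0.0056 -0.0008 -0.0233] force [-0.7  0.4  4.7] w 0.0222 t 9.3
```

View pics/s7.png

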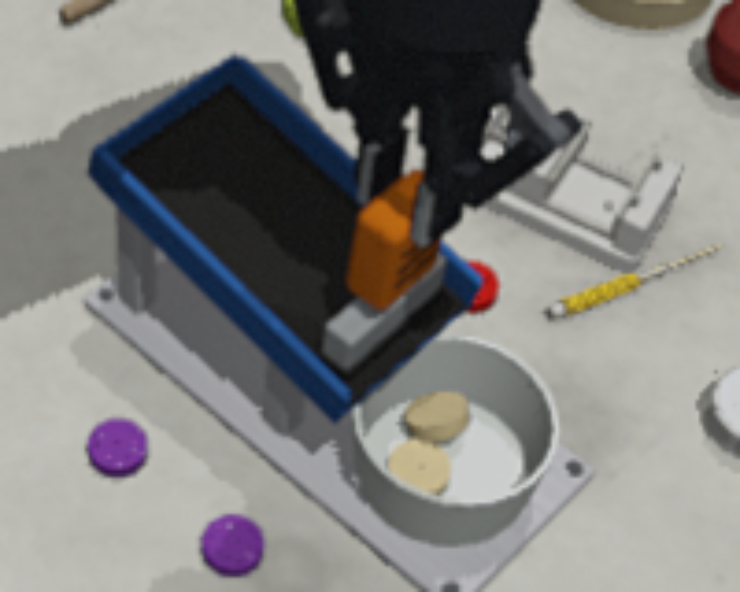

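Both blanks are in the cup, at (437,415) and (418,467) in the crop. I'll lift the scraper and check.

Call:
move_arm(
  increments=[
    [0,0,0,0],
    [-0.02,0,0,0],
    [-0.03,0,0,0],
    [-0.03,0,0,0],
    [0,0,0,0],
  ],
)

```text
time_s: 9.98
ee_pos: [0.5114, -0.1889, 0.2069]
orientation: [-2.079, 1.569, -0.516]
force: [0.9, 0.5, -1.3]
width: 0.022
```

```bash
python3 - <<'E'
from h import *; import pickle
from rel import rel
rel([.447,.135,.20])
c=cam('scene'); cv2.imwrite('pics/s8.png',cv2.resize(c[0][150:310,220:420],None,fx=3.7,fy=3.7))
P=cloud(c); hsv=cv2.cvtColor(c[0],cv2.COLOR_BGR2HSV); m=(hsv[...,0]>14)&(hsv[...,0]<30)&(hsv[...,1]>50)&(hsv[...,2]>100)&(abs(P[...,0]-.51)<.05)&(P[...,1]<-.18)&(P[...,1]>-.29)
k,l,st,ce=cv2.connectedComponentsWithStats(m.astype(np.uint8))
for i in range(1,k):
    if st[i,4]>30: print(ce[i],st[i,4],np.median(P[l==i],0).round(4),P[l==i].min(0).round(3),P[l==i].max(0).round(3))
E
```

```text
pos [ 0.5114 -0.1889  0.2069] toolz yaw -0.47 tool d [0.0064 0.0671 0.3234] force [ 0.9  0.5 -1.3] w 0.022 t 9.975
[330.15384615 172.12087912] 91 [ 0.4962 -0.1902  0.2454] [ 0.49  -0.201  0.242] [ 0.505 -0.181  0.247]
[336.5        269.19142857] 350 [ 0.5088 -0.2291  0.0217] [ 0.484 -0.248  0.013] [ 0.538 -0.21   0.03 ]
```

View pics/s8.png

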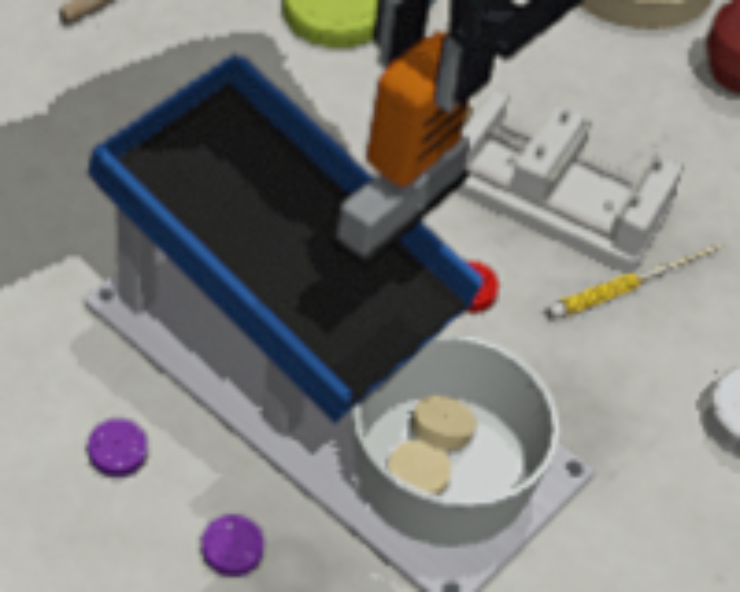

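Both blanks lie in the cup, with their tops at 13–30 mm height. The scraper is clear of the tray at (400,190). Next I'll return it to the bare bench.

Call:
move_arm(
  increments=[
    [0,0.0084,0.0404,0],
    [0,0.0084,0.0404,0],
    [0,0.0084,0.0404,0],
    [0,0.0084,0.0404,0],
    [0,0.0084,0.0404,0],
    [0,0.0084,0.0404,0],
    [0,0.0084,0.0404,0],
    [0,0.0084,0.0404,0],
  ],
)

```text
time_s: 11.02
ee_pos: [0.4453, 0.1363, 0.2036]
orientation: [1.946, 1.568, -2.775]
force: [0.5, 0.3, -1.8]
width: 0.022
```

Call:
move_arm(
  increments=[
    [0,0,0,0],
    [0.03,0,0,0],
    [0.035,0,0,0],
    [0.035,0,0,0],
    [0.03,0,0,0],
    [0.016,0,0,0],
    [0.003,0,0,0],
    [0,0,0,0],
  ],
)

```text
time_s: 12.02
ee_pos: [0.4467, 0.1352, 0.0572]
orientation: [-1.359, 1.57, 0.203]
force: [-0.0, -0.8, -1.1]
width: 0.0221
```

```bash
python3 - <<'E'
from h import *; import pickle
from rel import rel
rel([.447,.135,.0525])
c=cam('scene'); cv2.imwrite('pics/s9.png',cv2.resize(c[0][60:220,90:300],None,fx=3.6,fy=3.6))
E
```

```text
pos [0.4467 0.1352 0.0572] toolz yaw -0.48 tool d [ 0.0047 -0.0003 -0.0002] force [-0.  -0.8 -1.1] w 0.0221 t 12.025
```

View pics/s9.png

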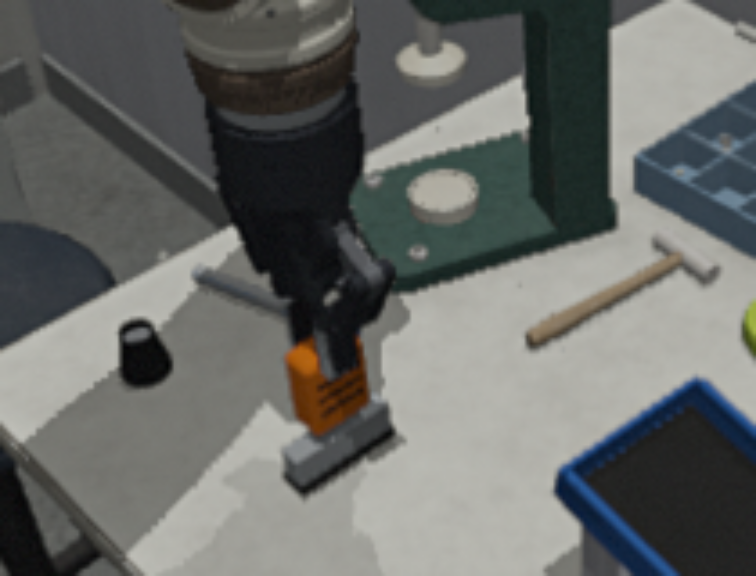

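The foot is just above bare bench at (340,470), clear of everything. I'll lower it in small steps to contact.

Call:
move_arm(
  increments=[
    [0.003,0,0,0],
    [0.001,0,0,0],
    [0,0,0,0],
  ],
)

```text
time_s: 12.45
ee_pos: [0.4463, 0.1354, 0.0527]
orientation: [-1.021, 1.571, 0.542]
force: [-0.3, -0.4, -1.2]
width: 0.0223
```

Call:
move_arm(
  increments=[
    [0.001,0,0,0],
    [0,0,0,0],
  ],
)

```text
time_s: 12.7
ee_pos: [0.4465, 0.1354, 0.0521]
orientation: [-1.169, 1.57, 0.394]
force: [-1.1, -0.2, 4.3]
width: 0.0223
```

Call:
move_arm(
  increments=[
    [0.001,0,0,0],
    [0,0,0,0],
  ],
)

```text
time_s: 12.95
ee_pos: [0.4467, 0.1356, 0.052]
orientation: [-1.125, 1.569, 0.438]
force: [-3.9, 0.2, 12.2]
width: 0.0223
```

Call:
move_arm(
  increments=[
    [-0.0015,0,0,0],
    [0,0,0,0],
    [0,0,0,0],
    [0,0,0,0],
    [0,0,0,0],
    [0,0,0,0],
  ],
  fingers=0.07,
)

```text
time_s: 13.7
ee_pos: [0.4463, 0.1353, 0.052]
orientation: [1.563, 1.571, 3.126]
force: [-0.4, 0.3, 0.4]
width: 0.07
```

Call:
move_arm(
  increments=[
    [-0.015,0,0,0],
    [-0.03,0,0,0],
    [-0.04,0,0,0],
    [-0.05,0,0,0],
    [-0.03,0,0,0],
    [0,0,0,0],
  ],
)

```text
time_s: 14.45
ee_pos: [0.4473, 0.1356, 0.2205]
orientation: [-1.268, 1.566, 0.295]
force: [-0.6, 0.4, -0.9]
width: 0.07
```

```bash
python3 - <<'E'
from h import *; import pickle
from rel import rel
rel([.447,.135,.2])
c=cam('scene'); cv2.imwrite('pics/s10.png',c[0]); P=cloud(c)
reg=(abs(P[...,0]-.446)<.06)&(abs(P[...,1]-.135)<.05)&(P[...,2]<.11)
q=P[reg&(P[...,2]>.087)]; print('top z',np.median(q,0),len(q))
q=P[reg&(P[...,2]>.045)&(P[...,2]<.082)]; A=np.c_[q[:,[0,2]],np.ones(len(q))]; print('face y=ax+bz+c',np.linalg.lstsq(A,q[:,1],rcond=None)[0])
hsv=cv2.cvtColor(c[0],cv2.COLOR_BGR2HSV); m=(hsv[...,0]>14)&(hsv[...,0]<30)&(hsv[...,1]>50)&(hsv[...,2]>100)&(abs(P[...,0]-.51)<.05)&(P[...,1]<-.18)&(P[...,1]>-.29)
print('cup',np.median(P[m],0),P[m].min(0),P[m].max(0))
E
```

```text
pos [0.4473 0.1356 0.2205] toolz yaw -0.47 tool d [ 0.0205  0.0004 -0.0007] force [-0.6  0.4 -0.9] w 0.07 t 14.45
top z [0.44317056 0.13490543 0.09017633] 158
face y=ax+bz+c [-0.18955314  0.00208281  0.21091532]
cup [ 0.50872826 -0.22895873  0.02175647] [ 0.4841071  -0.24821714  0.01053796] [ 0.53764283 -0.21023582  0.03049645]
```

View pics/s10.png

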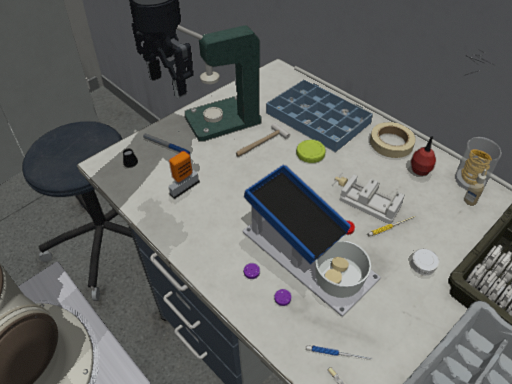

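The scraper stands upright and free at (181,172). Its top is at 90–92 mm and the face shows no lean. Both blanks are in the cup at (338,270), and the gripper is well clear.

```bash
python3 -c "
from station import ctrl
print(ctrl.close_job())"
```

```text
the job is handed in; nothing more can be done
None
```

The job is done and handed in at about 14.5 s. I gripped the scraper by its handle, set its foot on the high end of the tray floor (about 12 N contact), and swept both brass blanks off the lip into the cup. I then stood the scraper back on bare bench, a little in front of where it began, released it and raised the gripper clear.

- **Blanks:** the last scene view shows both inside the cup, with their surfaces at about 10–30 mm height against a 55 mm rim. They were in the same place as in the earlier picture. The fingertips stayed about 50 mm above the foot throughout, so they should not have touched a blank.
- **Scraper:** it stands with its top at about 90 mm (nominal 92 mm) and no measurable lean towards or away from the tray; sideways lean was only judged by eye. The tool force was back near zero.
- **Disagreements:**
  - The handle measured 22 mm in the grip instead of 24 mm.
  - The first yaw estimates for the scraper ranged from 5° to 15°; I used about 10.5° and it gripped without trouble.
  - The final face fit still reads about 11° of yaw although the gripper was square to the tray, so that fit is probably biased by the camera geometry. The job sets no yaw.

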